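# Load the step block into the thickness tester and set its range selector

### The arm

A 6-joint arm with a two-finger parallel gripper is mounted at the origin on a cart in front of the work surface, level with it; the furniture and walls round the work are solid. World frame = base frame: x ahead of the robot, y to its left, z up, the work surface at z = 0. Lengths are in m, angles in rad, forces in N, time in s.
With the tool pointing down it reaches from about 0.2 to 0.875 m from the base axis. Payload 3.4 kg.
Tool frame: the origin (TCP) lies at the very end of the fingers, on their centre line; the grasp point (between the pads) lies 19 mm behind it (bot.tcp_to_grasp is the z of the grasp point in the tool frame, in m); z points along the fingers, y is the line along which they close (so a half turn about z gives the same grasp; the last joint's range is limited). The gripper opens to 94 mm and grips with 3 to 60 N. Pads are 16 mm wide; open, the fingers measure 119 mm over their backs; the gripper's body (75 mm by 177 mm) begins 78 mm behind the grasp point.
Start: joints at [0.991, 0.276, 1.505, -0, 1.361, -0.121], TCP at [0.255, 0.516, 0.205] pointing down, gripper open.
Joint ranges: [-2.89, 2.89], [-0.75, 2.08], [0.22, 2.7], [-1.18, 4.32], [0.11, 2.71], [-2.7, 2.7]. Speed limits (rad/s): [2.57, 2.57, 3.14, 3.14, 3.14, 3.14].

### API

Orientations are given as [roll, pitch, yaw] about the fixed x, y, z axes, in that order (R = Rz(yaw) Ry(pitch) Rx(roll)).
In Python, from workcell import bot gives the robot as it stands.
- The arm moves only by the tool step_arm, never from a script. Its argument "steps" is a list of rows, each an object with "translation": the shift along the tool's x, y, z in mm, a list of three; "twist": the turn, a rotation vector about the tool's x, y, z in rad, a list of three. In form: [{"translation": [tx, ty, tz], "twist": [wx, wy, wz]}, ...]. A call has 1 to 10 rows; each row is the pose to reach, as a shift and turn from the pose commanded when the call began, along the tool's axes at that moment; what a row does not reach only later rows make up. A row lasts 1/10 s, in which the tool goes at most 50 mm and 8.59 degrees, less where a joint would pass 70% of its speed; a pose out of reach is approached as far as the arm can. A call with a gripper value outside its range is refused whole. "grip" is the finger opening in mm, from 0 to 94, set as the call begins (left out, the last holds). The fingers move at their own pace and stop on an object; the grip force is fixed at half the most. Time passes only in rows, so rows that repeat a pose let the fingers close. It gives the time, the measured TCP pose, the force, the opening and the grip force at its end, in the units of the state.
- bot.sense(): the state, without advancing time (a new reading comes with each control period).
- bot.capture(name): name is "scene" or "top" or "wrist"; returns (picture, depth): 384x512x3 uint8, red, green, blue; 384x512 float32, m along the optical axis (not along the pixel's ray), 0 where there is no reading.
- bot.camera_info(name): a dict with "intrinsics" (3x3 intrinsics, pixels), "extrinsics" (4x4, takes a point from world to camera coordinates). Camera axes: x right, y up, looking along -z (the intrinsics and any distortion apply to the point x, -y, -z); pixel columns grow to the right and rows downward; lengths in m; the calibration is good to about 2 mm. A picture is of the moment at which its call begins: read the wrist's pose just before it. camera_info takes no time and is no camera call; for the wrist camera it gives the pose at the moment of the call.
- bot.close_job(): hands the job in; it is judged then, once.
The state is a dict: "time": time; "joint_positions": joint angles; "dq": joint speeds; "joint_efforts": joint torques, N m; "position": TCP position; "ee_rot": TCP orientation; "ft_force": force on the tool from outside, world axes, zero at the start; "moment": the same for the moment, N m; "grip_width": finger opening in m; "gripper_force": force on a finger pad.
Only numpy, scipy, OpenCV 4.12 (cv2) and the standard library are available. Lean on these libraries where they do the work, as an engineer would, in place of code of your own. Each camera call takes 0.05 s, during which the arm holds its last target. There are 200 camera calls.

### The job

Lift the stepped metal block out of its holder by its two ends, set it down upright on the bare table, let go, and take it again across its long sides so that you can lay it flat on the tester's anvil between the two end stops, without dropping it. Then, with the block in place, turn the range selector clockwise click by click until it stands in the fourth click counted from its anticlockwise stop (the stop itself is zero), without going past that click. Leave the club head, the sanding block and the marker beside the work alone.

Things in the scene. Friction and masses are not known exactly. Their poses are not given: they have to be found in the camera images.
- block_mid (a point): Plain steel step block, 62 mm long (its x), 36 mm wide (y), 0.3 kg; its top falls along +x in three equal steps, 40, 34 and 28 mm high. Point at the middle of its length and width, 20 mm above its underside; z up when upright. It starts standing on the holder floor, its length along the holder's x.
- holder_floor (a point): Fixed holder, a channel on a 110 x 80 x 8 mm foot. Point: centre of the channel floor, 20 mm above the table. Channel 50 mm long (x), 40 mm wide inside (y), open at its ends and above. Side walls 10 mm thick, 44 mm above the floor, hide the block's long sides; the block's ends stand out 6 mm at each end.
- anvil (a point): Top centre of the tester's anvil, a steel pad 36 (x) by 68 (y) mm, 38 mm above the table. At its y ends stand fixed aluminium stops 68 mm apart, 44 mm wide, 10 mm thick, 47 mm above the anvil, tops bevelled: no room for fingers there; its x sides are open. The block lies here with its length along y, either way round.
- selector_grip (a point): Range selector, a black bar knob with a vertical axis; bar 60 mm long (this point's x), 14 mm thick, 34 mm tall. Point on the axis, 13 mm below the bar's top, 28 mm above the console's top. The point turns with the knob, +x towards the pointer end with the white line. Eight black ribs on the dial, 30 degrees apart, mark clicks 0 to 7.
- selector (a joint): Selector angle, rad, growing clockwise seen from above: 0 at the anticlockwise stop (click 0), a click every 0.5236. Click 0 points 105 degrees anticlockwise of the tester's +x, click 4 (2.094) 15 degrees clockwise of it. Starts in click 0, 1 or 2, rarely poised between two. About 0.1 N m to leave a click; let go, it snaps into the nearest.
- club_head_1: Bystander: black club head, 70 x 119 x 50 mm, on the table; origin under its centre. Not to be moved.
- sand_block: Bystander: dark sanding block, 34 x 68 x 24 mm, on the table; origin under its centre. Not to be moved.
- marker_a: Bystander: felt marker, 17 x 135 x 16 mm, on the table near the robot; origin under its centre. Not to be moved.
- tester: Fixed grey tester console, 150 (x) by 240 (y) mm, top 36 mm above the table; origin under its centre, axes as the anvil's. Anvil centre at its y = +60 mm, selector axis at y = -60 mm, both at x = 0.
Not all that is in view belongs to the job. What is shaped like the part that bears block_mid but blue or green is not meant.

How it is judged:
On the way, in this order (a step that is already met when the one before it is completed fails the run):
1. the block stands upright on the bare table, let go (height (world z) of block_mid below 0.026 m and angle between block_mid's own z axis and vertical below 0.1 rad and contact force between the fingers and step_block below 0.2 N and linear speed of step_block below 0.03 m/s), for 0.2 s.
2. the block lies flat on the anvil between the stops, let go (x of block_mid in the frame of anvil between -0.01 and 0.01 m and y of block_mid in the frame of anvil between -0.006 and 0.006 m and z of block_mid in the frame of anvil below 0.0235 m and angle between block_mid's own z axis and vertical below 0.08 rad and contact force between the fingers and step_block below 0.2 N and linear speed of step_block below 0.03 m/s), for 0.2 s.
3. the selector stands in click four (value of joint selector between 1.96 and 2.23 rad), for 0.2 s.
At the end, for the whole second after the job is handed in: The step block lies at rest flat on the anvil between the end stops (underside within 3.5 mm of the anvil, tilt under 0.08 rad, centre within 10 mm of the anvil centre across and 6 mm along), and the selector rests in click four (2.094 rad, within 0.13 rad) (all of step 3 and x of block_mid in the frame of anvil between -0.01 and 0.01 m and y of block_mid in the frame of anvil between -0.006 and 0.006 m and z of block_mid in the frame of anvil below 0.0235 m and angle between block_mid's own z axis and vertical below 0.08 rad and linear speed of step_block below 0.03 m/s and velocity of joint selector between -0.1 and 0.1 rad/s); the robot touches nothing.
It fails at once if the selector is turned past click four (more than 0.35 rad beyond it) (value of joint selector above 2.45 rad).
It fails at once if the block is dropped (moves faster than 0.45 m/s while no finger touches it) (contact force between the fingers and step_block below 0.05 N and linear speed of step_block above 0.45 m/s).
It fails at once if a bystander is moved by more than 30 mm (distance of any of club_head_1, sand_block, marker_a from where it was at the start of the episode above 0.03 m).
It also fails if it takes over 72 s, if anything falls off the work surface, if the arm or the gripper's body presses on something with over 40 N, if the wrist force passes 120 N, or if a joint passes its speed limit or range.

## Working session

There is one attempt and no reset: what is moved stays moved. The work goes in short steps, Python scripts to look and compute and a tool call to move; the robot and the scene stay as the last step left them, time stands still between calls to the robot, and variables do not carry over. Pictures are saved under pics/ and viewed, at most 10 in all, crops included, and the job is handed in when it is done.

Besides the shell and the picture viewer there is one more tool, called after "Request:" as name(argument=value, ...) on one line, values as JSON. step_arm: Moves the arm, as the interface text tells. Its arguments: {"type":"object","properties":{"steps":{"type":"array","items":{"type":"object","properties":{"translation":{"type":"array","items":{"type":"number"}},"twist":{"type":"array","items":{"type":"number"}}}}},"grip":{"type":"number"}},"required":["steps"]}

```bash
mkdir -p pics; cat > h.py <<'E'
import numpy as np, cv2
from workcell import bot
def cap(n):
    ci=bot.camera_info(n); p,d=bot.capture(n); return p,d,np.array(ci["intrinsics"]),np.array(ci["extrinsics"])
def cloud(d,K,T):
    v,u=np.mgrid[:d.shape[0],:d.shape[1]]
    x=(u-K[0,2])/K[0,0]*d; y=(v-K[1,2])/K[1,1]*d
    P=np.stack([x,-y,-d],-1); Ti=np.linalg.inv(T)
    W=P@Ti[:3,:3].T+Ti[:3,3]; W[d==0]=np.nan; return W
def save(n,p): cv2.imwrite("pics/"+n,cv2.cvtColor(p,cv2.COLOR_RGB2BGR))
E
python3 - <<'E'
from h import *
print(bot.sense()); print(bot.camera_info("top"))
for n in("top","scene"):
    p,d,K,T=cap(n); save(n+"0.png",p); np.savez(n+"0.npz",p=p,d=d,K=K,T=T)
a=cv2.imread("pics/top0.png")
E
```

```text
{'time': 0.0, 'joint_positions': array([ 9.91014206e-01,  2.76558270e-01,  1.50610412e+00, -1.42008358e-05,
        1.36068805e+00, -1.21030400e-01]), 'dq': array([-0.00058874, -0.00076863, -0.0014249 ,  0.00126889,  0.00116174,
        0.00020636]), 'joint_efforts': array([ 2.55756313e-03, -4.04572141e+01, -2.37238634e+01,  7.04320986e-02,
        3.43005080e-02, -1.66702480e-04]), 'position': array([0.25434383, 0.51506497, 0.20463725]), 'ee_rot': array([-3.13984605e+00, -1.98444344e-04,  2.68284373e+00]), 'ft_force': array([ 0.56360813, -0.45833909, -0.93650522]), 'moment': array([-0.0327677 , -0.01974907, -0.02016652]), 'gripper_force': 0.0, 'grip_width': 0.09370550464718105}
{'intrinsics': array([[431.31247747,   0.        , 260.18361689],
       [  0.        , 431.31247747, 186.71134909],
       [  0.        ,   0.        ,   1.        ]]), 'extrinsics': array([[-0.01315012, -0.99990733,  0.00352139,  0.11440779],
       [ 0.98330022, -0.01229226,  0.18157527, -0.56240478],
       [-0.18151515,  0.00585032,  0.98337075, -1.16768777],
       [ 0.        ,  0.        ,  0.        ,  1.        ]])}
```

View pics/top0.png

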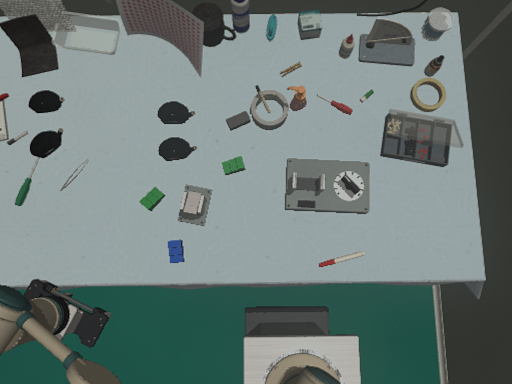

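View pics/scene0.png

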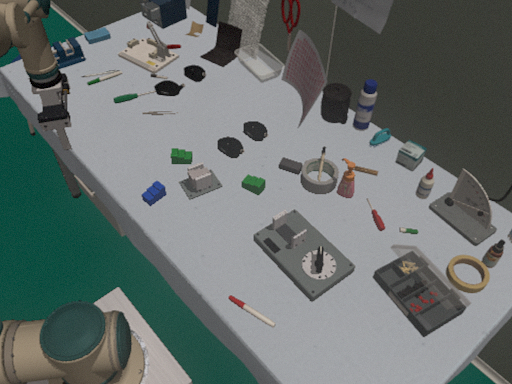

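The top view shows the holder with the steel block at about (194,204). The tester is at (327,186), with the anvil on its left at about (306,184) and the selector on its right at (349,185). The scene view agrees. The green and blue blocks are decoys, and the marker lies at (341,259).

```bash
cat >> h.py <<'E'
def rect(W,m):
    pts=W[m][:,:2].astype(np.float32)*1000
    r=cv2.minAreaRect(pts); return np.round(r[0],1),np.round(r[1],1),round(r[2],1),len(pts)
def zm(W,u0,u1,v0,v1,z0,z1):
    m=(W[...,2]>z0)&(W[...,2]<z1); k=np.zeros_like(m);k[v0:v1,u0:u1]=1; return m&k
E
python3 - <<'E'
from h import *
f=np.load("top0.npz"); W=cloud(f["d"],f["K"],f["T"]); p=f["p"]
print("table z",np.nanmedian(W[230:240,230:300,2]))
for nm,a in dict(foot=(170,220,178,232,.004,.014),walls=(170,220,178,232,.045,.075),console=(278,376,150,220,.028,.042),stops=(280,330,165,205,.06,.1),knob=(330,370,165,205,.055,.09)).items(): 
    print(nm,rect(W,zm(W,*a)))
# holder heights grid
print(np.round(W[184:224:3,178:214:3,2]*1000))
c=np.hstack([cv2.resize(p[175:235,165:225],(400,400),interpolation=cv2.INTER_CUBIC),cv2.resize(p[155:215,320:380],(400,400),interpolation=cv2.INTER_CUBIC)]);save("c1.png",c)
E
```

```text
table z 0.0016519234305033548
foot (array([523. , 299.4]), array([157.8, 143.7]), 0.2, 768)
walls (array([522.6, 297.9]), array([61.1, 62. ]), 78.6, 437)
console (array([570.9, -86.7]), array([240.6, 150.8]), 86.4, 3866)
stops (array([574. , -26.1]), array([87.5, 43.9]), 86.6, 151)
knob (array([ 567.4, -145.7]), array([58.7, 15.1]), 40.5, 142)
[[-0.  6. -1.  5.  4. -5. -1.  1. -0.  2.  3.  3.]
 [-0.  1.  3. 11.  5.  7.  6.  7.  7. -0.  2.  2.]
 [-0.  2.  5.  3. 11.  9.  6.  5.  7.  4. 11.  6.]
 [ 2.  3. 66. 56. 48. 47. 48. 43.  5. 10.  9.  7.]
 [-3.  8. 63. 40. 47. 49. 44. 46. 63.  9. 11.  4.]
 [ 3. -0. 66. 51. 54. 54. 50. 50. 67. 28.  3. -0.]
 [-0. 62. 66. 58. nan 51. 52. 48. 62. 18.  9.  3.]
 [ 3. 66. 53. 59. 57. 51. 56. 66. 61.  3.  3.  7.]
 [ 3. 61. 64. 58. 61. 62. 58. 67. 47. 11.  3.  2.]
 [ 3.  6. 59. 57. 57. 57. 59. 61. 36.  6.  5.  1.]
 [ 4.  6.  2.  6.  1. 32. 43.  6. 17. 13.  2.  3.]
 [ 7.  9. 11.  5.  8. 10.  8.  7.  4.  8.  4. -4.]
 [ 5.  8. 12.  6.  8.  7.  5. 11.  7.  2. -0.  6.]
 [-2. -3. -1.  0.  4. 10. 11.  8. 11. -2.  3.  4.]]
```

View pics/c1.png

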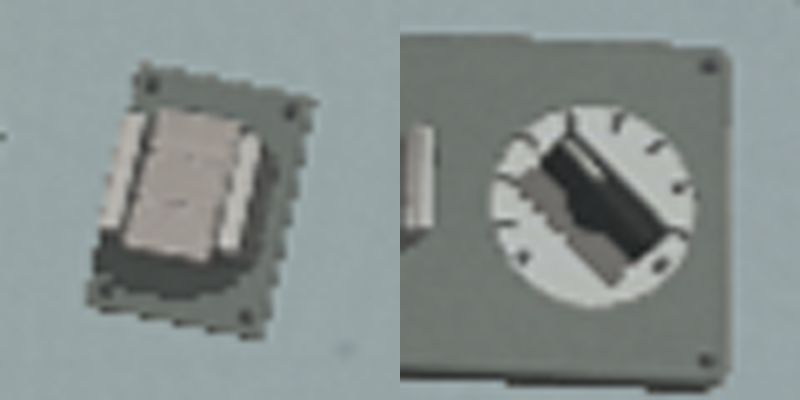

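The crop shows the block's low step pointing away from the robot, with the channel running up and slightly right. The knob's white line is at its upper-left end, which is click 2 (44° from the tester's +x). I'll refine the holder estimate and plan a look from above.

```bash
cat >> h.py <<'E'
from scipy.spatial.transform import Rotation as R
def plan(pos,yaw,s=None):
    """pos mm, yaw deg -> tool shift mm, rotvec"""
    s=s or bot.sense(); A=R.from_euler('xyz',s["ee_rot"]); B=R.from_euler('xyz',[180,0,yaw],degrees=True)
    t=A.inv().apply(np.array(pos)-s["position"]*1000); w=(A.inv()*B).as_rotvec()
    print("at",np.round(s["position"]*1000,1),np.round(np.degrees(s["ee_rot"]),2),"-> t",np.round(t,1),"w",np.round(w,4),"t=",round(s["time"],2))
E
python3 - <<'E'
from h import *
f=np.load("top0.npz"); W=cloud(f["d"],f["K"],f["T"]); p=f["p"]; 
hsv=cv2.cvtColor(p,cv2.COLOR_RGB2HSV)
g=p[:,:,:].astype(int); 
m=zm(W,176,214,182,228,-.01,.1)&(g.sum(2)<330)   # dark foot
m=cv2.morphologyEx(m.astype(np.uint8),cv2.MORPH_OPEN,np.ones((2,2)))>0
u=np.argwhere(m)[:,::-1].astype(np.float64)
K,T=f["K"],f["T"];Ti=np.linalg.inv(T)
d=np.c_[(u[:,0]-K[0,2])/K[0,0],-(u[:,1]-K[1,2])/K[1,1],-np.ones(len(u))]@Ti[:3,:3].T; o=Ti[:3,3]
P=(o+d*((.008-o[2])/d[:,2])[:,None])[:,:2].astype(np.float32)*1000
print("foot",cv2.minAreaRect(P))
m=zm(W,176,214,182,222,.044,.075); n,l,s,c=cv2.connectedComponentsWithStats(m.astype(np.uint8)); k=1+np.argmax(s[1:,4]); print("top",rect(W,l==k))
s=bot.sense();A=R.from_euler('xyz',s["ee_rot"]);E=np.array(bot.camera_info("wrist")["extrinsics"]);Ei=np.linalg.inv(E)
print("wristcam in tool",A.inv().apply(Ei[:3,3]-s["position"])*1000,"view dir",A.inv().apply(-Ei[:3,2]), "right",A.inv().apply(Ei[:3,0]))
print(bot.camera_info("wrist")["intrinsics"])
plan([515,300,190],78.6)
E
```

```text
foot ((517.0659790039062, 296.9247131347656), (76.2041015625, 105.92674255371094), 78.21348571777344)
top (array([522.6, 297.9]), array([61.1, 62. ]), 78.6, 444)
wristcam in tool [  78.6457468     1.20557481 -178.9991706 ] view dir [-2.66256078e-01 -7.43735758e-04  9.63902043e-01] right [-1.02065724e-03  9.99999359e-01  4.89654620e-04]
[[345.07629191   0.         256.94852076]
 [  0.         345.07629191 192.23846454]
 [  0.           0.           1.        ]]
at [254.4 515.1 204.7] [-1.7991e+02 -1.0000e-02  1.5372e+02] -> t [-329.   -77.4   14.8] w [-1.500e-03  9.000e-04  1.311e+00] t= 0.1
```

Request:
step_arm(steps=[{"translation": [-33, -8, 1], "twist": [0, 0, 0.13]}, {"translation": [-66, -16, 3], "twist": [0, 0, 0.26]}, {"translation": [-99, -23, 4], "twist": [0, 0, 0.39]}, {"translation": [-132, -31, 6], "twist": [0, 0, 0.52]}, {"translation": [-165, -39, 7], "twist": [0, 0, 0.65]}, {"translation": [-198, -47, 9], "twist": [0, 0, 0.79]}, {"translation": [-231, -54, 10], "twist": [0, 0, 0.92]}, {"translation": [-264, -62, 12], "twist": [0, 0, 1.05]}, {"translation": [-297, -70, 13], "twist": [0, 0, 1.18]}, {"translation": [-329, -77, 15], "twist": [0, 0, 1.311]}], grip=94)

```text
time: 1.1
position: [0.5163, 0.2996, 0.1901]
ee_rot: [-3.141, 0.0, 1.366]
ft_force: [-0.1, 1.0, -0.9]
grip_width: 0.094
gripper_force: 0.0
```

```bash
python3 - <<'E'
from h import *
p,d,K,T=cap("wrist"); save("w1.png",p); np.savez("w1.npz",p=p,d=d,K=K,T=T)
p,d,K,T=cap("wrist"); np.savez("w1.npz",p=p,d=d,K=K,T=T);save("w1.png",p)
W=cloud(d,K,T); print(bot.sense()["position"],bot.sense()["ee_rot"])
for nm,a in dict(block_walls=(.044,.075),walls=(.0605,.072),all=(.005,.075)).items():
    m=((W[...,2]>a[0])&(W[...,2]<a[1])&(abs(W[...,0]-.52)<.08)&(abs(W[...,1]-.298)<.07)).astype(np.uint8)
    m=cv2.morphologyEx(m,cv2.MORPH_OPEN,np.ones((3,3)))>0
    n,l,s,c=cv2.connectedComponentsWithStats(m.astype(np.uint8))
    for k in range(1,n):
        if s[k,4]>150: print(nm,s[k],rect(W,l==k),np.nanmedian(W[l==k][:,2]))
E
```

```text
[0.51835137 0.29806309 0.18939294] [3.14081994e+00 1.68747086e-03 1.36644534e+00]
block_walls [ 222  146   67   67 4020] (array([519.9, 300.8]), array([60.2, 61.7]), 77.5, 4020) 0.05879623195028172
walls [227 149  56  11 608] (array([524.4, 325.5]), array([ 9.3, 49.3]), 78.2, 608) 0.063677911816791
walls [229 202  53  11 556] (array([514.3, 276.6]), array([10.5, 48.7]), 77.5, 556) 0.06363163178499973
all [ 202  131  106   82 7935] (array([519.1, 301. ]), array([ 79.9, 110.2]), 77.7, 7935) 0.04611538155204414
```

View pics/w1.png

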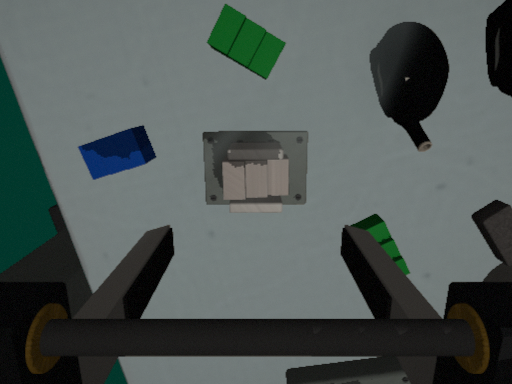

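The wrist view shows the holder at (255,167) with the block in its channel and the low step towards the left. Its foot measures 110x80, centred at (519,301), with the 77.7° side direction. This fits the given sizes.

```bash
python3 - <<'E'
from h import *
f=np.load("w1.npz");W=cloud(f["d"],f["K"],f["T"]);a=np.radians(-12.3);ex=np.array([np.cos(a),np.sin(a)]);ey=np.array([-ex[1],ex[0]])
q=W[...,:2]*1000-[519.2,301];X=q@ex;Y=q@ey
m=(abs(Y)<16)&(abs(X)<45)&(W[...,2]>.03)
print("block x range",np.percentile(X[m],[.5,1,99,99.5]),"low end z",[np.round(np.nanmedian(W[m&(X>a)&(X<a+6)][:,2])*1000) for a in(-26,-3,18)])
plan([519.5,301,90],77.7);plan([519.5,301,23],77.7);print(bot.sense()["dq"])
E
```

```text
block x range [-30.01883167 -29.69046616  30.87620746  31.13618053] low end z [np.float64(60.0), np.float64(54.0), np.float64(48.0)]
at [518.4 298.1 189.4] [1.7996e+02 1.0000e-01 7.8290e+01] -> t [ 3.3  0.5 99.4] w [0.0008 0.0017 0.0103] t= 1.2
at [518.4 298.1 189.4] [1.7996e+02 1.0000e-01 7.8290e+01] -> t [  3.4   0.4 166.4] w [0.0008 0.0017 0.0103] t= 1.2
[ 0.04915845 -0.02060808  0.02720513  0.05539041  0.03138758 -0.0547001 ]
```

Request:
step_arm(steps=[{"translation": [0, 1, 20], "twist": [0, 0, 0.005]}, {"translation": [1, 3, 50], "twist": [0, 0, 0.01]}, {"translation": [1.9, 4.2, 75], "twist": [0, 0, 0.015]}, {"translation": [1.9, 4.2, 90], "twist": [0, 0, 0.015]}, {"translation": [1.9, 4.2, 90], "twist": [0, 0, 0.015]}, {"translation": [1.9, 4.2, 90], "twist": [0, 0, 0.015]}, {"translation": [1.9, 4.2, 90], "twist": [0, 0, 0.015]}], grip=94)

```text
time: 1.9
position: [0.5205, 0.3025, 0.1017]
ee_rot: [3.14, -0.001, 1.358]
ft_force: [0.1, 0.2, -0.0]
grip_width: 0.0938
gripper_force: 0.0
```

```bash
python3 - <<'E'
from h import *
plan([519.5,301,23],77.7);print(bot.sense()["dq"])
E
```

```text
at [520.5 302.5 101.7] [ 1.7991e+02 -8.0000e-02  7.7780e+01] -> t [-1.8 -0.8 78.7] w [ 0.0015 -0.0014  0.0014] t= 1.9
[-0.00127104 -0.00512839 -0.00423608  0.00219076 -0.00375197  0.0002242 ]
```

Request:
step_arm(steps=[{"translation": [-0.5, 0, 15], "twist": [0.001, -0.001, 0.001]}, {"translation": [-1, -0.5, 35], "twist": [0.001, -0.001, 0.001]}, {"translation": [-1.8, -0.8, 55], "twist": [0.001, -0.001, 0.001]}, {"translation": [-1.8, -0.8, 70], "twist": [0.001, -0.001, 0.001]}, {"translation": [-1.8, -0.8, 78], "twist": [0.001, -0.001, 0.001]}, {"translation": [-1.8, -0.8, 78], "twist": [0.001, -0.001, 0.001]}, {"translation": [-1.8, -0.8, 78], "twist": [0.001, -0.001, 0.001]}], grip=94)

```text
time: 2.6
position: [0.5196, 0.3007, 0.0234]
ee_rot: [3.141, -0.0, 1.356]
ft_force: [-0.3, 1.3, 1.0]
grip_width: 0.0939
gripper_force: 0.0
```

```bash
python3 - <<'E'
from h import *
s=bot.sense();plan([519.5,301,23],77.7,s);print(s["ft_force"])
E
```

```text
at [519.6 300.7  23.4] [ 1.7997e+02 -1.0000e-02  7.7690e+01] -> t [ 0.3 -0.2  0.4] w [ 0.0004 -0.0001 -0.0002] t= 2.6
[-0.25184624  1.34157778  1.02462555]
```

Close on the two ends.

Request:
step_arm(steps=[{"translation": [0, 0, 0], "twist": [0, 0, 0]}, {"translation": [0, 0, 0], "twist": [0, 0, 0]}, {"translation": [0, 0, 0], "twist": [0, 0, 0]}, {"translation": [0, 0, 0], "twist": [0, 0, 0]}, {"translation": [0, 0, 0], "twist": [0, 0, 0]}, {"translation": [0, 0, 0], "twist": [0, 0, 0]}, {"translation": [0, 0, 0], "twist": [0, 0, 0]}, {"translation": [0, 0, 0], "twist": [0, 0, 0]}], grip=50)

```text
time: 3.4
position: [0.5195, 0.3003, 0.0228]
ee_rot: [3.141, 0.001, 1.356]
ft_force: [1.6, -1.0, 2.4]
grip_width: 0.0619
gripper_force: 30.0
```

Request:
step_arm(steps=[{"translation": [0, 0, -5], "twist": [0, 0, 0]}, {"translation": [0, 0, -15], "twist": [0, 0, 0]}, {"translation": [0, 0, -30], "twist": [0, 0, 0]}, {"translation": [0, 0, -50], "twist": [0, 0, 0]}, {"translation": [0, 0, -68], "twist": [0, 0, 0]}, {"translation": [0, 0, -80], "twist": [0, 0, 0]}, {"translation": [0, 0, -85], "twist": [0, 0, 0]}, {"translation": [0, 0, -85], "twist": [0, 0, 0]}])

```text
time: 4.2
position: [0.519, 0.3005, 0.108]
ee_rot: [-3.141, 0.0, 1.356]
ft_force: [-0.5, 1.2, -3.3]
grip_width: 0.0618
gripper_force: 30.0
```

```bash
python3 - <<'E'
from h import *
f=np.load("top0.npz"); W=cloud(f["d"],f["K"],f["T"])
m=(abs(W[...,0]-.48)<.12)&(abs(W[...,1]-.15)<.12)&(W[...,2]>.012)
n,l,s,c=cv2.connectedComponentsWithStats(m.astype(np.uint8))
for k in range(1,n):
    if s[k,4]>8: print(rect(W,l==k))
print(bot.sense()["grip_width"],bot.sense()["gripper_force"],bot.sense()["ft_force"])
plan([490,150,105],86.4);plan([490,150,35],86.4)
E
```

```text
(array([550.6,  33.5]), array([ 6.3, 94.8]), 89.3, 73)
(array([524.8, 267.1]), array([ 5.8, 30.7]), 88.5, 49)
0.06175193714693018 29.982573688030243 [-0.45616686  1.19781418 -3.25940433]
at [519.  300.5 108. ] [-1.7997e+02  2.0000e-02  7.7680e+01] -> t [-153.2    3.7    3.1] w [-0.0005  0.0004 -0.1521] t= 4.2
at [519.  300.5 108. ] [-1.7997e+02  2.0000e-02  7.7680e+01] -> t [-153.2    3.8   73.1] w [-0.0005  0.0004 -0.1521] t= 4.2
```

Request:
step_arm(steps=[{"translation": [-8, 0, 0], "twist": [0, 0, -0.01]}, {"translation": [-28, 1, 0], "twist": [0, 0, -0.03]}, {"translation": [-53, 1, 0], "twist": [0, 0, -0.05]}, {"translation": [-80, 2, 0], "twist": [0, 0, -0.08]}, {"translation": [-107, 3, 10], "twist": [0, 0, -0.11]}, {"translation": [-130, 3, 25], "twist": [0, 0, -0.13]}, {"translation": [-146, 4, 42], "twist": [0, 0, -0.145]}, {"translation": [-153, 4, 60], "twist": [0, 0, -0.152]}, {"translation": [-153, 4, 77], "twist": [0, 0, -0.152]}, {"translation": [-153, 4, 90], "twist": [0, 0, -0.152]}])

```text
time: 5.2
position: [0.4884, 0.1488, 0.0159]
ee_rot: [-3.137, 0.002, 1.507]
ft_force: [-0.4, -0.1, -3.0]
grip_width: 0.0618
gripper_force: 30.0
```

Request:
step_arm(steps=[{"translation": [0, 0, 0], "twist": [0, 0, 0]}, {"translation": [0, 0, 0], "twist": [0, 0, 0]}, {"translation": [0, 0, 2], "twist": [0, 0, 0]}, {"translation": [0, 0, 4], "twist": [0, 0, 0]}, {"translation": [0, 0, 6], "twist": [0, 0, 0]}, {"translation": [0, 0, 8], "twist": [0, 0, 0]}, {"translation": [0, 0, 10], "twist": [0, 0, 0]}, {"translation": [0, 0, 10], "twist": [0, 0, 0]}, {"translation": [0, 0, 10], "twist": [0, 0, 0]}])

```text
time: 6.1
position: [0.4901, 0.1499, 0.0076]
ee_rot: [-3.14, 0.001, 1.508]
ft_force: [-0.7, -0.0, -3.4]
grip_width: 0.0619
gripper_force: 30.0
```

```bash
python3 - <<'E'
from h import *
s=bot.sense();plan([490,150,2.8],86.4,s);print(s["ft_force"])
E
```

```text
at [490.1 149.9   7.6] [-1.7993e+02  4.0000e-02  8.6390e+01] -> t [ 0.  -0.1  4.8] w [-0.0012  0.0008 -0.0002] t= 6.1
[-0.69799517 -0.02195404 -3.42554076]
```

Request:
step_arm(steps=[{"translation": [0, 0, 1], "twist": [0, 0, 0]}, {"translation": [0, 0, 2], "twist": [0, 0, 0]}, {"translation": [0, 0, 3], "twist": [0, 0, 0]}, {"translation": [0, 0, 4], "twist": [0, 0, 0]}, {"translation": [0, 0, 4.5], "twist": [0, 0, 0]}, {"translation": [0, 0, 4.5], "twist": [0, 0, 0]}, {"translation": [0, 0, 4.5], "twist": [0, 0, 0]}])

```text
time: 6.8
position: [0.4901, 0.1499, 0.0031]
ee_rot: [-3.14, 0.001, 1.508]
ft_force: [-0.7, 0.0, -3.4]
grip_width: 0.0617
gripper_force: 30.0
```

Request:
step_arm(steps=[{"translation": [0, 0, 0.5], "twist": [0, 0, 0]}, {"translation": [0, 0, 0.8], "twist": [0, 0, 0]}, {"translation": [0, 0, 0.8], "twist": [0, 0, 0]}, {"translation": [0, 0, 0.8], "twist": [0, 0, 0]}])

```text
time: 7.2
position: [0.4903, 0.15, 0.0028]
ee_rot: [-3.141, 0.001, 1.508]
ft_force: [-2.9, 0.7, 4.6]
grip_width: 0.0617
gripper_force: 30.0
```

Contact with the table is made, so I'll let go.

Request:
step_arm(steps=[{"translation": [0, 0, 0], "twist": [0, 0, 0]}, {"translation": [0, 0, 0], "twist": [0, 0, 0]}, {"translation": [0, 0, 0], "twist": [0, 0, 0]}, {"translation": [0, 0, 0], "twist": [0, 0, 0]}, {"translation": [0, 0, 0], "twist": [0, 0, 0]}, {"translation": [0, 0, 0], "twist": [0, 0, 0]}, {"translation": [0, 0, 0], "twist": [0, 0, 0]}, {"translation": [0, 0, 0], "twist": [0, 0, 0]}], grip=94)

```text
time: 8.0
position: [0.4901, 0.1499, 0.0023]
ee_rot: [-3.141, 0.001, 1.508]
ft_force: [-0.2, 0.4, -0.1]
grip_width: 0.094
gripper_force: 0.0
```

Request:
step_arm(steps=[{"translation": [0, 0, -10], "twist": [0, 0, 0]}, {"translation": [0, 0, -35], "twist": [0, 0, 0]}, {"translation": [0, 0, -70], "twist": [0, 0, 0]}, {"translation": [0, 0, -105], "twist": [0, 0, 0]}, {"translation": [0, 0, -140], "twist": [0, 0, 0]}, {"translation": [0, 0, -160], "twist": [0, 0, 0]}, {"translation": [0, 0, -160], "twist": [0, 0, 0]}, {"translation": [0, 0, -160], "twist": [0, 0, 0]}, {"translation": [0, 0, -160], "twist": [0, 0, 0]}])

```text
time: 8.9
position: [0.4891, 0.1499, 0.161]
ee_rot: [-3.138, 0.001, 1.508]
ft_force: [-0.4, 0.0, 0.4]
grip_width: 0.094
gripper_force: 0.0
```

```bash
python3 - <<'E'
from h import *
p,d,K,T=cap("wrist"); np.savez("w2.npz",p=p,d=d,K=K,T=T);save("w2.png",p)
W=cloud(d,K,T)
for a in((.02,.05),(.0375,.05)):
    m=((W[...,2]>a[0])&(W[...,2]<a[1])&(abs(W[...,0]-.49)<.05)&(abs(W[...,1]-.15)<.05)).astype(np.uint8)
    m=cv2.morphologyEx(m,cv2.MORPH_OPEN,np.ones((3,3)))>0
    print(rect(W,m),np.nanmedian(W[m],0))
# anvil/tester if in view
m=(W[...,2]>.028)&(W[...,2]<.042)&(W[...,1]<.04); print(m.sum())
plan([490,150,100],-3.6)
E
```

```text
(array([489.1, 151.2]), array([36.3, 61.9]), 86.8, 2734) [0.4879324  0.15268171 0.03372827]
(array([468.2, 152.4]), array([36.2, 19.9]), 85.8, 874) [0.46852985 0.15307562 0.03983403]
5425
at [489.1 149.8 160.8] [-1.7975e+02  9.0000e-02  8.6390e+01] -> t [ 0.3  1.1 60.8] w [-0.0022  0.0046  1.5706] t= 8.95
```

View pics/w2.png

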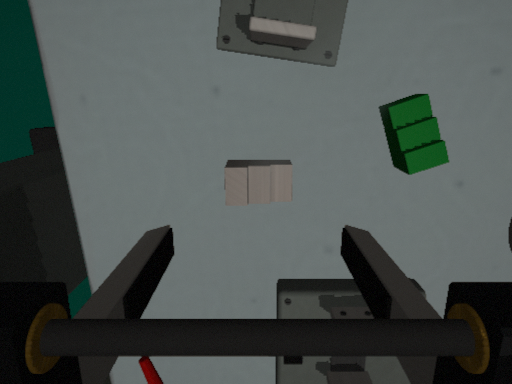

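The wrist view shows the block standing upright at (258,183), measured 62x36 with its top at 40 mm and centred at (489,151). The green decoy is well off to the right at (415,133). Now I'll turn 90° and regrasp.

Request:
step_arm(steps=[{"translation": [0, 0, 5], "twist": [0, 0, -0.1]}, {"translation": [0, 0, 12], "twist": [0, 0, -0.24]}, {"translation": [0, 0, 20], "twist": [0, 0, -0.38]}, {"translation": [0, 0, 28], "twist": [0, 0, -0.52]}, {"translation": [0, 0, 36], "twist": [0, 0, -0.66]}, {"translation": [0, 0, 44], "twist": [0, 0, -0.8]}, {"translation": [0, 0, 52], "twist": [0, 0, -0.94]}, {"translation": [0, 0, 58], "twist": [0, 0, -1.08]}, {"translation": [0, 0, 60], "twist": [0, 0, -1.22]}, {"translation": [0, 0, 60], "twist": [0, 0, -1.36]}])

```text
time: 9.95
position: [0.4889, 0.1498, 0.1004]
ee_rot: [-3.139, -0.005, 2.874]
ft_force: [0.4, -0.4, 0.9]
grip_width: 0.0939
gripper_force: 0.0
```

Request:
step_arm(steps=[{"translation": [0, 0, 0], "twist": [0, 0, -0.13]}, {"translation": [0, 0, 10], "twist": [0, 0, -0.21]}, {"translation": [0, 0, 20], "twist": [0, 0, -0.21]}, {"translation": [0, 0, 25], "twist": [0, 0, -0.21]}, {"translation": [0, 0, 25], "twist": [0, 0, -0.21]}, {"translation": [0, 0, 25], "twist": [0, 0, -0.21]}])

```text
time: 10.55
position: [0.4901, 0.1499, 0.077]
ee_rot: [-3.141, -0.002, 3.077]
ft_force: [0.2, 0.4, -0.3]
grip_width: 0.0939
gripper_force: 0.0
```

```bash
python3 - <<'E'
from h import *
plan([489.3,150.8,3],176.4)
E
```

```text
at [490.1 149.9  77. ] [-1.7995e+02 -1.0000e-01  1.7630e+02] -> t [ 0.7  0.9 74. ] w [-0.0009 -0.0018 -0.0017] t= 10.55
```

Request:
step_arm(steps=[{"translation": [0.3, 0.5, 10], "twist": [0, -0.002, -0.001]}, {"translation": [0.7, 0.9, 27], "twist": [0, -0.002, -0.001]}, {"translation": [0.7, 0.9, 45], "twist": [0, -0.002, -0.001]}, {"translation": [0.7, 0.9, 60], "twist": [0, -0.002, -0.001]}, {"translation": [0.7, 0.9, 69], "twist": [0, -0.002, -0.001]}, {"translation": [0.7, 0.9, 72.5], "twist": [0, -0.002, -0.001]}, {"translation": [0.7, 0.9, 72.5], "twist": [0, -0.002, -0.001]}, {"translation": [0.7, 0.9, 72.5], "twist": [0, -0.002, -0.001]}])

```text
time: 11.35
position: [0.4901, 0.151, 0.0053]
ee_rot: [-3.141, 0.002, 3.079]
ft_force: [0.1, 0.1, -0.2]
grip_width: 0.0941
gripper_force: 0.0
```

Request:
step_arm(steps=[{"translation": [0, 0, 0], "twist": [0, 0, 0]}, {"translation": [0, 0, 0], "twist": [0, 0, 0]}, {"translation": [0, 0, 0], "twist": [0, 0, 0]}, {"translation": [0, 0, 0], "twist": [0, 0, 0]}, {"translation": [0, 0, 0], "twist": [0, 0, 0]}, {"translation": [0, 0, 0], "twist": [0, 0, 0]}, {"translation": [0, 0, 0], "twist": [0, 0, 0]}, {"translation": [0, 0, 0], "twist": [0, 0, 0]}, {"translation": [0, 0, 0], "twist": [0, 0, 0]}, {"translation": [0, 0, 0], "twist": [0, 0, 0]}], grip=25)

```text
time: 12.35
position: [0.4894, 0.1507, 0.0048]
ee_rot: [-3.141, 0.001, 3.079]
ft_force: [0.0, -1.5, 0.6]
grip_width: 0.0358
gripper_force: 30.0
```

Request:
step_arm(steps=[{"translation": [0, 0, -5], "twist": [0, 0, 0]}, {"translation": [0, 0, -18], "twist": [0, 0, 0]}, {"translation": [0, 0, -38], "twist": [0, 0, 0]}, {"translation": [0, 0, -63], "twist": [0, 0, 0]}, {"translation": [0, 0, -90], "twist": [0, 0, 0]}, {"translation": [0, 0, -113], "twist": [0, 0, 0]}, {"translation": [0, 0, -130], "twist": [0, 0, 0]}, {"translation": [0, 0, -138], "twist": [0, 0, 0]}, {"translation": [0, 0, -138], "twist": [0, 0, 0]}])

```text
time: 13.25
position: [0.4898, 0.1512, 0.1436]
ee_rot: [-3.141, 0.003, 3.079]
ft_force: [-0.1, -0.5, -3.3]
grip_width: 0.0356
gripper_force: 30.0
```

```bash
python3 - <<'E'
from h import *
plan([570,-100,142],86.4);print(bot.sense()["grip_width"])
E
```

```text
at [489.8 151.2 143.6] [-1.7999e+02  1.5000e-01  1.7640e+02] -> t [ -95.8 -245.6    1.9] w [0.0019 0.0021 1.5708] t= 13.25
0.035624672973603916
```

Request:
step_arm(steps=[{"translation": [-4, -12, 0], "twist": [0, 0, 0.08]}, {"translation": [-13, -34, 0], "twist": [0, 0, 0.2]}, {"translation": [-24, -62, 0], "twist": [0, 0, 0.34]}, {"translation": [-36, -92, 0], "twist": [0, 0, 0.48]}, {"translation": [-48, -122, 0], "twist": [0, 0, 0.62]}, {"translation": [-60, -152, 0], "twist": [0, 0, 0.76]}, {"translation": [-71, -181, 1], "twist": [0, 0, 0.9]}, {"translation": [-81, -207, 2], "twist": [0, 0, 1.04]}, {"translation": [-89, -230, 2], "twist": [0, 0, 1.18]}, {"translation": [-96, -246, 2], "twist": [0, 0, 1.31]}])

```text
time: 14.25
position: [0.569, -0.102, 0.1392]
ee_rot: [-3.139, -0.0, 1.762]
ft_force: [0.2, 0.4, -3.3]
grip_width: 0.0358
gripper_force: 30.0
```

Request:
step_arm(steps=[{"translation": [0, 0, 0], "twist": [0, 0, 0.13]}, {"translation": [0, 0, 0], "twist": [0, 0, 0.23]}, {"translation": [0, 0, 0], "twist": [0, 0, 0.26]}, {"translation": [0, 0, 0], "twist": [0, 0, 0.26]}, {"translation": [0, 0, 0], "twist": [0, 0, 0.26]}, {"translation": [0, 0, 0], "twist": [0, 0, 0.26]}, {"translation": [0, 0, 0], "twist": [0, 0, 0.26]}])

```text
time: 14.95
position: [0.5697, -0.1004, 0.1411]
ee_rot: [3.141, 0.001, 1.51]
ft_force: [-0.4, -0.2, -3.1]
grip_width: 0.0362
gripper_force: 30.0
```

```bash
python3 - <<'E'
from h import *
plan([570,-100,142],86.4)
p,d,K,T=cap("wrist"); np.savez("w3.npz",p=p,d=d,K=K,T=T);save("w3.png",p)
W=cloud(d,K,T)
for nm,a in dict(console=(.025,.0365),anvil=(.0366,.0395),stops=(.07,.092)).items():
    m=((W[...,2]>a[0])&(W[...,2]<a[1])&(abs(W[...,0]-.57)<.12)&(W[...,1]>-.09)&(W[...,1]<.08)).astype(np.uint8)
    m=cv2.morphologyEx(m,cv2.MORPH_OPEN,np.ones((3,3)))>0
    n,l,s,c=cv2.connectedComponentsWithStats(m.astype(np.uint8))
    for k in range(1,n):
        if s[k,4]>80: print(nm,s[k],rect(W,l==k),np.nanmedian(W[l==k][:,2]))
E
```

```text
at [ 569.7 -100.4  141.1] [1.7995e+02 4.0000e-02 8.6490e+01] -> t [ 0.4  0.3 -0.9] w [0.0008 0.0008 0.0017] t= 14.95
console [ 158   19  195  159 6503] (array([573. , -25.5]), array([123.3, 149. ]), 86.6, 6503) 0.035455919684166004
console [182  26  17  17 159] (array([525.7,  27.5]), array([10.4, 12.3]), 77.5, 159) 0.03572046931829259
console [209  34  12  11  83] (array([544.3,  22.8]), array([7.2, 8.5]), 86.3, 83) 0.03557183983331186
console [305  37  29  32 319] (array([620.5,  11.6]), array([25.7, 17.7]), 45.0, 319) 0.035625193680459855
console [171  39  15  16 124] (array([515.8,  19.3]), array([ 8.1, 13.5]), 41.8, 124) 0.035698668643485726
console [159  42  13  60 366] (array([503.7,   1.4]), array([43.7, 10.1]), 85.7, 366) 0.035140081717081134
console [195  47  35  30 342] (array([537.8,   3.8]), array([17.3, 30. ]), 60.3, 342) 0.03568860101257648
console [288  49  15  15 135] (array([604.9,   7.1]), array([10.1, 11.1]), 81.2, 135) 0.035510734079635564
console [279  60  19  34 292] (array([599.1,  -7.8]), array([24.6, 14.2]), 87.4, 292) 0.03564483794067075
console [291  67  2
[... 882 characters left out ...]
3.5]), array([ 9.1, 16.4]), 70.6, 112) 0.03573735467792091
console [196 175  18  10  82] (array([525.6, -87.1]), array([15.1,  6. ]), 15.7, 82) 0.03571384469994543
anvil [ 232   54   47   90 3643] (array([572.5, -24. ]), array([68., 36.]), 86.5, 3643) 0.037846736094172995
anvil [180  76  14  16 124] (array([520. ,  -8.2]), array([11.2, 10.6]), 86.5, 124) 0.0374377616559671
anvil [169  83  21  34 285] (array([512.6, -20.1]), array([25.3, 15.8]), 85.4, 285) 0.037325757798452375
stops [ 220   29   70   20 1361] (array([574.8,  14.6]), array([10.3, 43.9]), 86.0, 1361) 0.08364728789980194
stops [ 224  150   63   17 1059] (array([570. , -62.8]), array([10. , 43.3]), 86.3, 1059) 0.08359768769537909
```

View pics/w3.png

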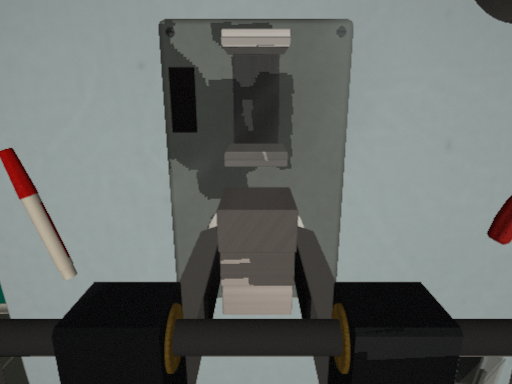

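The wrist view shows the anvil at (256,98) between the stops at (256,38) and (256,157). The 68x36 pad is centred at (572.5,-24.0) with its long side at 86.5°, and the stop midpoint agrees. The block is held at (257,240).

```bash
python3 - <<'E'
from h import *
f=np.load("w3.npz");W=cloud(f["d"],f["K"],f["T"])*1000
a=np.radians(86.5);e=np.array([np.cos(a),np.sin(a)])
q=(W[...,:2]-[569.7,-100.4]);L=q@e;X=q@[e[1],-e[0]]
m=(W[...,2]>130)&(W[...,2]<182)&(abs(X)<15)&(L<45)&(L>-40)
print(m.sum(),np.percentile(L[m],[0.5,50,95,99.5]),np.percentile(W[m][:,2],[1,50,99]))
for z0 in range(130,182,6):
    k=m&(W[...,2]>z0)&(W[...,2]<z0+6)
    if k.sum()>20: print(z0,k.sum(),np.round(np.percentile(L[k],[2,50,98]),1))
plan([572.5,-24,142],86.5);plan([572.5,-24,48],86.5)
E
```

```text
7965 [-29.62154289  12.75789391  31.4718169   31.71086906] [140.74295922 170.19991231 177.16503924]
136 112 [31.  31.3 31.7]
142 169 [31.  31.3 31.6]
148 190 [31.  31.4 31.7]
154 204 [31.  31.4 31.7]
160 1923 [-29.6 -20.3  31.6]
166 2309 [-9.1  0.5 31.6]
172 3058 [11.3 22.1 31.5]
at [ 569.8 -100.4  141.1] [1.7994e+02 5.0000e-02 8.6480e+01] -> t [76.4 -1.9 -0.9] w [ 0.001   0.0008 -0.0003] t= 15.0
at [ 569.8 -100.4  141.1] [1.7994e+02 5.0000e-02 8.6480e+01] -> t [76.5 -2.  93.1] w [ 0.001   0.0008 -0.0003] t= 15.0
```

Request:
step_arm(steps=[{"translation": [5, 0, 0], "twist": [0, 0, 0]}, {"translation": [18, -0.5, 0], "twist": [0, 0, 0]}, {"translation": [35, -1, 0], "twist": [0, 0, 0]}, {"translation": [52, -1.5, 0], "twist": [0, 0, 0]}, {"translation": [66, -1.9, 0], "twist": [0, 0, 0]}, {"translation": [74, -1.9, 5], "twist": [0, 0, 0]}, {"translation": [76.1, -1.9, 15], "twist": [0, 0, 0]}, {"translation": [76.1, -1.9, 25], "twist": [0, 0, 0]}, {"translation": [76.1, -1.9, 32], "twist": [0, 0, 0]}, {"translation": [76.1, -1.9, 32], "twist": [0, 0, 0]}])

```text
time: 16.0
position: [0.5714, -0.0249, 0.1072]
ee_rot: [-3.139, 0.001, 1.508]
ft_force: [-0.5, 0.7, -2.2]
grip_width: 0.0358
gripper_force: 30.0
```

Request:
step_arm(steps=[{"translation": [0, 0, 0], "twist": [0, 0, 0]}, {"translation": [0, 0, 0], "twist": [0, 0, 0]}, {"translation": [0, 0, 0], "twist": [0, 0, 0]}])

```text
time: 16.3
position: [0.573, -0.0248, 0.1095]
ee_rot: [3.14, 0.001, 1.508]
ft_force: [0.2, -0.0, -2.6]
grip_width: 0.0356
gripper_force: 30.0
```

```bash
python3 - <<'E'
from h import *
plan([572.5,-24.3,48],86.5)
E
```

```text
at [573.  -24.8 109.5] [1.7989e+02 5.0000e-02 8.6420e+01] -> t [ 0.6 -0.6 61.5] w [ 0.0019  0.0009 -0.0013] t= 16.3
```

Descend between the stops, stopping a few millimetres short.

Request:
step_arm(steps=[{"translation": [0.5, -0.5, 4], "twist": [0.001, 0.001, -0.001]}, {"translation": [0.6, -0.6, 12], "twist": [0.001, 0.001, -0.001]}, {"translation": [0.6, -0.6, 20], "twist": [0.001, 0.001, -0.001]}, {"translation": [0.6, -0.6, 28], "twist": [0.001, 0.001, -0.001]}, {"translation": [0.6, -0.6, 36], "twist": [0.001, 0.001, -0.001]}, {"translation": [0.6, -0.6, 44], "twist": [0.001, 0.001, -0.001]}, {"translation": [0.6, -0.6, 52], "twist": [0.001, 0.001, -0.001]}, {"translation": [0.6, -0.6, 59], "twist": [0.001, 0.001, -0.001]}, {"translation": [0.6, -0.6, 61], "twist": [0.001, 0.001, -0.001]}, {"translation": [0.6, -0.6, 61], "twist": [0.001, 0.001, -0.001]}])

```text
time: 17.3
position: [0.5719, -0.0239, 0.0476]
ee_rot: [-3.141, -0.0, 1.51]
ft_force: [-0.7, 0.4, -3.1]
grip_width: 0.0356
gripper_force: 30.0
```

Request:
step_arm(steps=[{"translation": [0, 0, 0.5], "twist": [0, 0, 0]}, {"translation": [0, 0, 1.5], "twist": [0, 0, 0]}, {"translation": [0, 0, 2.5], "twist": [0, 0, 0]}, {"translation": [0, 0, 2.5], "twist": [0, 0, 0]}, {"translation": [0, 0, 2.5], "twist": [0, 0, 0]}])

```text
time: 17.8
position: [0.5721, -0.0239, 0.0456]
ee_rot: [3.142, -0.0, 1.51]
ft_force: [0.6, 0.5, -2.4]
grip_width: 0.0362
gripper_force: 30.0
```

Request:
step_arm(steps=[{"translation": [0, 0, 0.7], "twist": [0, 0, 0]}, {"translation": [0, 0, 1.4], "twist": [0, 0, 0]}, {"translation": [0, 0, 2], "twist": [0, 0, 0]}, {"translation": [0, 0, 2], "twist": [0, 0, 0]}, {"translation": [0, 0, 2], "twist": [0, 0, 0]}])

```text
time: 18.3
position: [0.5721, -0.0239, 0.0435]
ee_rot: [-3.141, -0.0, 1.51]
ft_force: [-0.3, 0.2, -2.9]
grip_width: 0.0355
gripper_force: 30.0
```

Request:
step_arm(steps=[{"translation": [0, 0, 0.5], "twist": [0, 0, 0]}, {"translation": [0, 0, 1], "twist": [0, 0, 0]}, {"translation": [0, 0, 1], "twist": [0, 0, 0]}, {"translation": [0, 0, 1], "twist": [0, 0, 0]}])

```text
time: 18.7
position: [0.5722, -0.0239, 0.0428]
ee_rot: [3.141, -0.0, 1.51]
ft_force: [-1.3, 0.9, 0.9]
grip_width: 0.0361
gripper_force: 30.0
```

Request:
step_arm(steps=[{"translation": [0, 0, 0], "twist": [0, 0, 0]}, {"translation": [0, 0, 0], "twist": [0, 0, 0]}, {"translation": [0, 0, 0], "twist": [0, 0, 0]}, {"translation": [0, 0, 0], "twist": [0, 0, 0]}, {"translation": [0, 0, 0], "twist": [0, 0, 0]}, {"translation": [0, 0, 0], "twist": [0, 0, 0]}, {"translation": [0, 0, 0], "twist": [0, 0, 0]}], grip=66)

```text
time: 19.4
position: [0.5721, -0.0239, 0.0426]
ee_rot: [3.142, -0.0, 1.51]
ft_force: [-0.1, -0.9, 0.3]
grip_width: 0.0662
gripper_force: 0.0
```

Request:
step_arm(steps=[{"translation": [0, 0, -6], "twist": [0, 0, 0]}, {"translation": [0, 0, -20], "twist": [0, 0, 0]}, {"translation": [0, 0, -40], "twist": [0, 0, 0]}, {"translation": [0, 0, -65], "twist": [0, 0, 0]}, {"translation": [0, 0, -90], "twist": [0, 0, 0]}, {"translation": [0, 0, -98], "twist": [0, 0, 0]}, {"translation": [0, 0, -98], "twist": [0, 0, 0]}])

```text
time: 20.1
position: [0.573, -0.024, 0.1419]
ee_rot: [3.139, 0.0, 1.51]
ft_force: [-0.1, 1.1, -0.7]
grip_width: 0.0662
gripper_force: 0.0
```

```bash
python3 - <<'E'
from h import *
plan([567,-146,142],176.5)
E
```

```text
at [573.  -24.  141.9] [179.83   0.    86.51] -> t [-1.221e+02  1.500e+00 -1.000e-01] w [ 0.0023  0.0024 -1.5707] t= 20.1
```

Request:
step_arm(steps=[{"translation": [-10, 0, 0], "twist": [0, 0, 0]}, {"translation": [-40, 0, 0], "twist": [0, 0, 0]}, {"translation": [-80, 0, 0], "twist": [0, 0, 0]}, {"translation": [-120, 0, 0], "twist": [0, 0, 0]}, {"translation": [-160, 0, 0], "twist": [0, 0, 0]}, {"translation": [-190, 0, 0], "twist": [0, 0, 0]}, {"translation": [-200, 0, 0], "twist": [0, 0, 0]}, {"translation": [-200, 0, 0], "twist": [0, 0, 0]}, {"translation": [-200, 0, 0], "twist": [0, 0, 0]}], grip=50)

```text
time: 21.0
position: [0.5593, -0.2225, 0.1396]
ee_rot: [-3.14, -0.002, 1.51]
ft_force: [-0.8, -0.1, 1.0]
grip_width: 0.05
gripper_force: 0.0
```

```bash
cat > look.py <<'E'
from h import *
import sys
p,d,K,T=cap("wrist"); save(sys.argv[1],p)
W=cloud(d,K,T)
def comp(nm,z0,z1,c,r):
    m=((W[...,2]>z0)&(W[...,2]<z1)&(np.hypot(W[...,0]-c[0],W[...,1]-c[1])<r)).astype(np.uint8)
    m=cv2.morphologyEx(m,cv2.MORPH_OPEN,np.ones((3,3)))
    n,l,s,_=cv2.connectedComponentsWithStats(m)
    for k in range(1,n):
        if s[k,4]>60: print(nm,s[k],rect(W,l==k),np.nanmedian(W[l==k][:,2]))
comp("knob",.068,.085,(.565,-.144),.045)
comp("block",.063,.0795,(.5725,-.024),.034)
comp("stops",.081,.09,(.5725,-.024),.06)
E
python3 look.py w4.png; python3 -c "
from h import *
plan([565.2,-143.8,110],41.5)"
```

```text
knob [ 225   60   72   74 1828] (array([ 565.5, -143.8]), array([60.1, 14. ]), 41.4, 1828) 0.07654523965702476
at [ 559.5 -222.1  139.9] [-1.7992e+02 -1.0000e-01  8.6550e+01] -> t [78.4  1.  30. ] w [-0.002  -0.0011  0.7863] t= 21.05
```

View pics/w4.png

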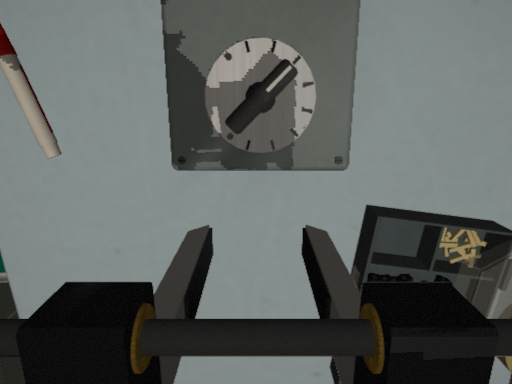

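The wrist view shows the knob at (262,95) with its white line at the upper right. The bar is 60x14, centred at (565.5,-143.8) at 41.4°, which is click 2. The anvil is out of view, so I'll check the block with the top camera.

```bash
python3 - <<'E'
from h import *
p,d,K,T=cap("top"); W=cloud(d,K,T)*1000
o=np.array([574.5,-26.5]); a=np.radians(-3.5); e=np.array([np.cos(a),np.sin(a)]); q=W[...,:2]-o; X=q@e; Y=q@[-e[1],e[0]]
for y in range(-40,45,8):
    k=(abs(X)<14)&(abs(Y-y)<4); print(y,k.sum(),np.round(np.nanmedian(W[k][:,2]),1))
m=(W[...,2]>55)&(abs(X)<30)&(abs(Y)<30); print(np.nanpercentile(X[m],[2,50,98]))
E
```

```text
-40 29 83.6
-32 36 63.9
-24 25 65.6
-16 26 65.9
-8 27 70.6
0 30 70.9
8 23 71.7
16 27 77.8
24 29 77.0
32 33 76.9
40 37 82.9
[-19.47376235  -2.58231362  15.26559252]
```

Request:
step_arm(steps=[{"translation": [5, 0, 0], "twist": [0, 0, 0.08]}, {"translation": [15, 0, 0], "twist": [0, 0, 0.2]}, {"translation": [30, 0, 0], "twist": [0, 0, 0.34]}, {"translation": [45, 0.5, 5], "twist": [0, 0, 0.48]}, {"translation": [60, 1, 15], "twist": [0, 0, 0.62]}, {"translation": [72, 1, 25], "twist": [0, 0, 0.74]}, {"translation": [78.4, 1.2, 30], "twist": [0, 0, 0.788]}, {"translation": [78.4, 1.2, 30], "twist": [0, 0, 0.788]}, {"translation": [78.4, 1.2, 30], "twist": [0, 0, 0.788]}, {"translation": [78.4, 1.2, 30], "twist": [0, 0, 0.788]}])

```text
time: 22.1
position: [0.5663, -0.1453, 0.1111]
ee_rot: [3.141, -0.001, 0.723]
ft_force: [0.1, -0.2, -0.2]
grip_width: 0.0499
gripper_force: 0.0
```

```bash
python3 -c "
from h import *
plan([565.5,-143.8,47],41.4)"
```

```text
at [ 566.3 -145.3  111.1] [ 1.7995e+02 -3.0000e-02  4.1430e+01] -> t [ 0.4 -1.7 64.1] w [ 0.0008 -0.0005  0.0006] t= 22.1
```

The block's steps read about 66, 71 and 77 mm, so it lies flat on the anvil. Descending onto the knob.

Request:
step_arm(steps=[{"translation": [0.2, -1, 8], "twist": [0, 0, 0]}, {"translation": [0.4, -1.7, 25], "twist": [0, 0, 0]}, {"translation": [0.4, -1.7, 42], "twist": [0, 0, 0]}, {"translation": [0.4, -1.7, 55], "twist": [0, 0, 0]}, {"translation": [0.4, -1.7, 62], "twist": [0, 0, 0]}, {"translation": [0.4, -1.7, 62.5], "twist": [0, 0, 0]}, {"translation": [0.4, -1.7, 62.5], "twist": [0, 0, 0]}, {"translation": [0.4, -1.7, 62.5], "twist": [0, 0, 0]}])

```text
time: 22.9
position: [0.5657, -0.1441, 0.0487]
ee_rot: [3.141, -0.001, 0.722]
ft_force: [0.3, 0.5, -0.2]
grip_width: 0.0499
gripper_force: 0.0
```

Request:
step_arm(steps=[{"translation": [0, 0, 0], "twist": [0, 0, 0]}, {"translation": [0, 0, 0], "twist": [0, 0, 0]}, {"translation": [0, 0, 0], "twist": [0, 0, 0]}, {"translation": [0, 0, 0], "twist": [0, 0, 0]}, {"translation": [0, 0, 0], "twist": [0, 0, 0]}, {"translation": [0, 0, 0], "twist": [0, 0, 0]}, {"translation": [0, 0, 0], "twist": [0, 0, 0]}], grip=5)

```text
time: 23.6
position: [0.5663, -0.1451, 0.0482]
ee_rot: [3.139, -0.0, 0.722]
ft_force: [3.4, -5.0, -3.4]
grip_width: 0.014
gripper_force: 30.0
```

```bash
python3 -c "
from h import *
s=bot.sense();plan([565.5,-143.8,47],41.4,s);print(s['ft_force'],s['moment'],s['grip_width'],s['gripper_force'])"
```

```text
at [ 566.3 -145.1   48.2] [ 1.7983e+02 -3.0000e-02  4.1370e+01] -> t [ 0.3 -1.5  1.2] w [ 0.003  -0.0005 -0.0005] t= 23.6
[ 3.35440487 -5.04571344 -3.42963891] [-0.83893397 -0.41505865 -0.02953921] 0.013980156685836643 29.998561441898346
```

The knob is gripped. Turn one click (30°) clockwise and check.

Request:
step_arm(steps=[{"translation": [0, 0.5, 0], "twist": [0, 0, 0.05]}, {"translation": [0, 1, 0], "twist": [0, 0, 0.13]}, {"translation": [0, 1, 0], "twist": [0, 0, 0.22]}, {"translation": [0, 1, 0], "twist": [0, 0, 0.31]}, {"translation": [0, 1, 0], "twist": [0, 0, 0.4]}, {"translation": [0, 1, 0], "twist": [0, 0, 0.48]}, {"translation": [0, 1, 0], "twist": [0, 0, 0.524]}, {"translation": [0, 1, 0], "twist": [0, 0, 0.524]}, {"translation": [0, 1, 0], "twist": [0, 0, 0.524]}, {"translation": [0, 1, 0], "twist": [0, 0, 0.524]}])

```text
time: 24.6
position: [0.5663, -0.1452, 0.0482]
ee_rot: [3.141, -0.001, 0.199]
ft_force: [2.7, -4.6, -0.7]
grip_width: 0.0137
gripper_force: 30.0
```

```bash
python3 -c "
from h import *
s=bot.sense();plan(s['position']*1000,-18.5,s);print(s['ft_force'],s['moment'],s['grip_width'],s['gripper_force'])"
```

```text
at [ 566.3 -145.2   48.2] [ 1.7994e+02 -6.0000e-02  1.1380e+01] -> t [0. 0. 0.] w [ 0.0007 -0.0012  0.5215] t= 24.6
[ 2.67063251 -4.59265252 -0.67254268] [-0.87462647 -0.30745366  0.01255719] 0.013732904511139645 29.998968243598938
```

Yaw is 11.4°, which is click 3. Now the second click.

Request:
step_arm(steps=[{"translation": [0, 0, 0], "twist": [0, 0, 0.05]}, {"translation": [0, 0, 0], "twist": [0, 0, 0.13]}, {"translation": [0, 0, 0], "twist": [0, 0, 0.22]}, {"translation": [0, 0, 0], "twist": [0, 0, 0.31]}, {"translation": [0, 0, 0], "twist": [0, 0, 0.4]}, {"translation": [0, 0, 0], "twist": [0, 0, 0.48]}, {"translation": [0, 0, 0], "twist": [0, 0, 0.522]}, {"translation": [0, 0, 0], "twist": [0, 0, 0.522]}, {"translation": [0, 0, 0], "twist": [0, 0, 0.522]}, {"translation": [0, 0, 0], "twist": [0, 0, 0.522]}])

```text
time: 25.6
position: [0.5663, -0.1452, 0.0482]
ee_rot: [3.141, -0.001, -0.324]
ft_force: [2.1, -5.2, -1.4]
grip_width: 0.0141
gripper_force: 30.0
```

```bash
python3 -c "
from h import *
s=bot.sense();plan(s['position']*1000,-18.5,s);print(s['ft_force'],s['moment'],s['grip_width'],s['gripper_force'])"
```

```text
at [ 566.3 -145.2   48.2] [ 1.7997e+02 -8.0000e-02 -1.8540e+01] -> t [0. 0. 0.] w [ 0.0005 -0.0014 -0.0007] t= 25.6
[ 2.09249749 -5.19641208 -1.37057941] [-0.83598597 -0.28799388  0.01348268] 0.014119546042300868 29.99907284975052
```

Request:
step_arm(steps=[{"translation": [0, 0, 0], "twist": [0, 0, 0]}, {"translation": [0, 0, 0], "twist": [0, 0, 0]}, {"translation": [0, 0, 0], "twist": [0, 0, 0]}, {"translation": [0, 0, 0], "twist": [0, 0, 0]}, {"translation": [0, 0, 0], "twist": [0, 0, 0]}, {"translation": [0, 0, 0], "twist": [0, 0, 0]}, {"translation": [0, 0, 0], "twist": [0, 0, 0]}], grip=50)

```text
time: 26.3
position: [0.5657, -0.1445, 0.048]
ee_rot: [-3.141, 0.0, -0.324]
ft_force: [0.5, 0.7, -0.5]
grip_width: 0.0503
gripper_force: 0.0
```

Request:
step_arm(steps=[{"translation": [0, 0, -8], "twist": [0, 0, 0]}, {"translation": [0, 0, -30], "twist": [0, 0, 0]}, {"translation": [0, 0, -60], "twist": [0, 0, 0]}, {"translation": [0, 0, -90], "twist": [0, 0, 0]}, {"translation": [-30, 0, -110], "twist": [0, 0, -0.1]}, {"translation": [-70, 0, -120], "twist": [0, 0, -0.2]}, {"translation": [-110, 0, -120], "twist": [0, 0, -0.3]}, {"translation": [-120, 0, -120], "twist": [0, 0, -0.35]}, {"translation": [-120, 0, -120], "twist": [0, 0, -0.35]}, {"translation": [-120, 0, -120], "twist": [0, 0, -0.35]}])

```text
time: 27.3
position: [0.4529, -0.1068, 0.1688]
ee_rot: [3.141, -0.002, 0.025]
ft_force: [0.6, -0.1, -0.9]
grip_width: 0.0499
gripper_force: 0.0
```

```bash
python3 look.py w5.png; python3 -c "
from h import *
s=bot.sense(); print(s['position'],s['ee_rot'],s['time'],s['ft_force'])"
```

```text
knob [ 290    5   46   86 1681] (array([ 565.4, -143.4]), array([14.1, 60.1]), 71.5, 1681) 0.0764689779627008
block [ 104    4   91   63 4673] (array([571.4, -22.3]), array([64.2, 36.1]), 86.4, 4673) 0.07178450935438152
stops [ 81   0  17  60 805] (array([572.7,  15.7]), array([ 9.5, 39.4]), 86.8, 805) 0.08389031489010257
stops [195   2  15  68 813] (array([570.4, -63.2]), array([ 9.1, 44.3]), 86.5, 813) 0.08406994406024448
[ 0.45322634 -0.10690522  0.16856691] [ 3.14109475e+00 -1.73915947e-03  2.47508203e-02] 27.35 [-0.02349688 -0.67322561 -0.73609089]
```

View pics/w5.png

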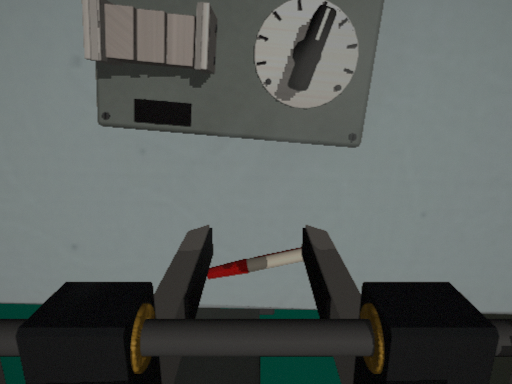

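The wrist view shows the block flat between the stops at (150,35). The knob at (313,47) stands at -18.5° in the world, which is click 4, and the marker is untouched. Handing in.

```bash
python3 -c "
from workcell import bot
print(bot.close_job())"
```

```text
the job is handed in; nothing more can be done
None
```

I handed the job in at about 27 s: the block lies flat on the anvil between the stops and the selector stands in click four. I confirmed both with the cameras, but the hand-in returned no verdict.

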